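# Fit the missing support roller to the brick bend tester

### The job

The bend tester on the bench has one of its two support rollers in place; find the other one, the long round steel roller, in the crate of odd pieces and lay it in the two empty V notches under the crosshead, beside and parallel to the fitted roller, centred so that it sticks out about equally at both ends. Lower it into the notches rather than dropping it, do not bang the robot against the tester, leave every other piece in the crate and do not disturb the brick, tape measure, mallet and spirit level on the bench.

Things in the scene. Friction and masses are not known exactly. Their poses are not given: they have to be found in the camera images.
- roller_mid (a point): Centre of the loose long roller: plain round steel bar, 150 mm long, 28 mm diameter, 0.5 to 0.7 kg, lying on the crate floor; the only loose round bar of that length. x runs along the bar (either end may lead). It can roll. 25 mm is free either side of its middle, and the gripper can take it leaning about 30 degrees from vertical towards the bar's end nearest the robot.
- seat (a point): Where the roller's centre must finally be, 100 mm above the bench: midway between two empty 90-degree V blocks. x: the line the roller must lie along, away from the robot; y left; z up. Blocks 20 mm thick, centred at x = -55 and +55 mm, mouth 48 mm wide, top 4 mm above this point. Between them it is free for fingers down to the base, 50 mm below.
- crosshead_edge (a point): Point on the lower near edge of the steel crosshead, right above the seat's line: 12 mm nearer the robot and 120 mm higher than the seat; axes as the seat's. The crosshead reaches 85 mm beyond it in x, 70 mm up, over the tester's width. So an upright gripper cannot hold the roller in its seat; one leaning back towards the robot by 25 to 45 degrees (fingers forward and down) can.
- nose (a point): Centre of the underside of the loading nose, 60 mm in x, 20 mm in y, which hangs from the crosshead midway between the lines of the two rollers, 93 mm above the seat's height; a 40 mm thick round post joins it to the crosshead.
- tester: Bend-test frame fixed to the bench, grey steel; origin under the base's centre, axes as the seat's. Base 210 x 370 x 50 mm high; two columns, 32 mm diameter, at x 30, y +155 and -155 mm, 320 mm high; screw head on top to 330 mm. Seat at x 0, y +45, z 100 mm; the fitted fixed roller (same size as the loose one) at x 0, y -45, z 100 mm.
- crate: Shallow open wooden crate fixed to the bench; origin under its centre. 286 mm in x, 346 mm in y, 58 mm high, walls and floor 8 mm thick. Long pieces lie roughly along its x axis in four lanes about 68 mm apart, in any order.
- short_roller_mid (a point): Centre of a short round steel bar in the crate, 90 mm long, 28 mm diameter: not wanted, stays in the crate.
- square_bar_mid (a point): Centre of a square steel bar in the crate, 150 x 26 x 26 mm: not wanted, stays in the crate.
- flat_bar_mid (a point): Centre of a flat steel bar in the crate, 160 x 30 x 12 mm: not wanted, stays in the crate.
- offcut_mid (a point): Centre of a brick offcut at the far side of the crate, 55 x 90 x 45 mm: stays in the crate.
- coupling_mid (a point): Centre of a dark steel block with a round boss at the far side of the crate, 50 x 75 x 50 mm high: stays in the crate.
- brick: Red clay brick half on the bench, 105 x 102 x 65 mm, origin under its centre: bystander.
- tape: Tape measure in a yellow casing, lying flat, 75 x 70 x 40 mm high, origin under its centre: bystander.
- mallet: Rubber mallet lying on the bench, 250 mm long along its x, head 110 mm wide and 64 mm high at +x, origin under the middle of its length: bystander.
- level: Brass spirit level, 200 x 24 x 45 mm high, origin under its centre: bystander.
There are look-alikes about, which are no part of the job. What is meant by the part that bears coupling_mid is not pink or turquoise, and is the smaller of those in its own colour.

How it is judged (in metres and radians):
On the way:
1. the long roller is held by the fingers, lifted clear above the crate's rim (z of roller_mid in the frame of crate above 0.09 m and contact force between the fingers and roller above 1 N), for 0.2 s.
At the end, for the whole second after the job is handed in: The long roller rests still and released in both empty V notches: its centre within 12 mm of the seat point along the notches, 4 mm across, 5 mm in height, its axis within 0.05 rad. The five other pieces are still in the crate (centres inside its outline, below 90 mm) (x of roller_mid in the frame of seat between -0.012 and 0.012 m and y of roller_mid in the frame of seat between -0.004 and 0.004 m and z of roller_mid in the frame of seat between -0.005 and 0.005 m and angle between the x axis of roller_mid and the x axis of seat, either way round below 0.05 rad and linear speed of roller below 0.02 m/s and x of short_roller_mid in the frame of crate between -0.143 and 0.143 m and y of short_roller_mid in the frame of crate between -0.173 and 0.173 m and z of each of short_roller_mid, square_bar_mid, flat_bar_mid, offcut_mid, coupling_mid in the frame of crate below 0.09 m and x of square_bar_mid in the frame of crate between -0.143 and 0.143 m and y of square_bar_mid in the frame of crate between -0.173 and 0.173 m and x of flat_bar_mid in the frame of crate between -0.143 and 0.143 m and y of flat_bar_mid in the frame of crate between -0.173 and 0.173 m and x of offcut_mid in the frame of crate between -0.143 and 0.143 m and y of offcut_mid in the frame of crate between -0.173 and 0.173 m and x of coupling_mid in the frame of crate between -0.143 and 0.143 m and y of coupling_mid in the frame of crate between -0.173 and 0.173 m); the robot touches nothing.
It fails at once if the brick half, tape measure, mallet or spirit level is moved by more than 30 mm (distance of any of brick, tape, mallet, level from where it was at the start of the episode above 0.03 m).
It fails at once if the roller is dropped: it moves at over 0.5 m/s near the seat with no finger holding it (distance between roller_mid and seat below 0.1 m and linear speed of roller above 0.5 m/s and contact force between the fingers and roller below 0.5 N).
It fails at once if the robot strikes or presses the tester with more than 30 N (contact force between any of the arm, the fingers and tester above 30 N).
It also fails if it takes over 42 s, if anything falls off the work surface, if the arm or the gripper's body presses on something with over 40 N, if the wrist force passes 120 N, or if a joint passes its speed limit or range.

### The arm

A 7-joint arm with a two-finger parallel gripper is mounted at the origin on the work surface. World frame = base frame: x ahead of the robot, y to its left, z up, the work surface at z = 0. Lengths are in m, angles in degrees, forces in N, time in s.
With the tool pointing down it reaches from about 0.425 to 0.875 m from the base axis. Payload 4.7 kg.
Tool frame: the origin (TCP) lies on the centre line of the jaws, within the pads' length; the fingertips stand 8 mm ahead of it and the grasp point (between the pads) lies 11 mm behind it; z points along the fingers, y is the direction in which the jaws open and shut (so a half turn about z gives the same grasp; the last joint's range is limited). The gripper opens to 87 mm and grips with 3 to 60 N. Pads are 19 mm wide; open, the fingers measure 117 mm over their backs; the gripper's body (75 mm by 190 mm) begins 51 mm behind the grasp point.
Start: joints at [-70.01, 18.392, -4.016, 83.108, 1.295, 78.541, -3.26], TCP at [0.214, 0.614, 0.231] pointing down, gripper open.
Joint ranges: [-163.93, 163.93], [-17.29, 119.83], [-79.2, 71.16], [3.27, 140.29], [-89.18, 269.18], [5.43, 117.66], [-154.24, 154.24]. Speed limits (degrees/s): [147.25, 147.25, 180, 180, 180, 180, 180].

### API

Orientations are given as [roll, pitch, yaw] about the fixed x, y, z axes, in that order (R = Rz(yaw) Ry(pitch) Rx(roll)).
In Python, from cell import status, vision, workorder gives the robot as it stands.
- The arm moves only by the tool step_arm, never from a script. Its argument "series" is a list of rows, each an object of numbers: "ax", "ay", "az": the turn, a rotation vector about the world's x, y, z in degrees; "x", "y", "z": the shift along the world's x, y, z in m; "claw": the opening in per cent of the stroke, from 0 (shut) to 100 (fully open). In form: [{"ax": .., "ay": .., "az": .., "x": .., "y": .., "z": .., "claw": ..}, ...]. A call has 1 to 12 rows; each row is the pose to reach, as a shift and turn from the pose commanded when the call began; what a row does not reach only later rows make up. A row lasts 1/10 s, in which the tool goes at most 50 mm and 8.59 degrees, less where a joint would pass 70% of its speed; a pose out of reach is approached as far as the arm can. A call with a gripper value outside its range is refused whole. The fingers move at their own pace and stop on an object; "squeeze" is the grip in N (left out, the last holds). Time passes only in rows, so rows that repeat a pose let the fingers close. It gives the time, the measured TCP pose, the force and the opening at its end, in the units of the state.
- status.get_obs(): the state, without advancing time (a new reading comes with each control period).
- vision.read_camera(name): name is "scene" or "top" or "wrist"; returns the picture (420x560x3 uint8, red, green, blue); there is no depth.
- vision.camera_params(name): a dict with "fovy" (degrees; the focal length in pixels is half the picture's height over the tangent of half this angle, whatever the lens; pixels are square), "cx", "cy" (the principal point, pixels), "dist" ([k1, k2, p1, p2, k3] as OpenCV has them; the pictures are not rectified), "eye" and "orientation" of the camera in the world; the wrist camera has in their place "tool_from_camera" (4x4, takes a point from camera to tool coordinates, whose origin is the TCP and whose axes are the flange's). Camera axes: x right, y down, z forward; pixel columns grow to the right and rows downward; lengths in m; the calibration is good to about 2 mm. A picture is of the moment at which its call begins: read the wrist's pose just before it. camera_params takes no time and is no camera call.
- workorder.sign_off(): hands the job in, once; it reports no verdict.
The state is a dict: "time_s": time; "qpos": joint angles; "joint_velocities": joint speeds; "effort": joint torques, N m; "tool_pos": TCP position; "tool_rot": TCP orientation; "force": force on the tool from outside, world axes, zero at the start; "wrist_torque": the same for the moment, N m; "grip_width": finger opening in m.
Only numpy, scipy, OpenCV 4.12 (cv2) and the standard library are available. Lean on these libraries where they do the work, as an engineer would, in place of code of your own. Each camera call takes 0.05 s, during which the arm holds its last target.

## Working session

There is one attempt and no reset: what is moved stays moved. The work goes in short steps, Python scripts to look and compute and a tool call to move; the robot and the scene stay as the last step left them, time stands still between calls to the robot, and variables do not carry over. Pictures are saved under pics/ and viewed, and the job is handed in when it is done.

Besides the shell and the picture viewer there is one more tool, called after "Call:" in YAML: its name, and indented under it one key for each argument. step_arm: Moves the arm, as the interface text tells. Its arguments: {"type":"object","properties":{"series":{"type":"array"},"squeeze":{"type":"number"}},"required":["series"]}

```bash
ls; mkdir -p pics
cat > h.py <<'E'
import numpy as np,cv2
from cell import status,vision,workorder
from scipy.spatial.transform import Rotation as R
E
python3 - <<'E'
from h import *
o=status.get_obs();print(o)
for n in ["scene","top"]:
    cv2.imwrite(f"pics/{n}0.png",vision.read_camera(n)[:,:,::-1]);print(n,vision.camera_params(n))
print(vision.camera_params("wrist"))
E
```

```text
pics
{'time_s': 0.0, 'qpos': array([-70.01053432,  18.44052924,  -4.01618695,  83.17619962,
         1.29516768,  78.54018631,  -3.26297438]), 'joint_velocities': array([ 0.00847881,  0.01430589,  0.0669202 ,  0.08057326, -0.00436233,
       -0.00299324, -0.0386155 ]), 'effort': array([-4.45822079e-04, -4.91301155e+01, -4.04478852e-01, -3.12523699e+01,
       -6.41467050e-02,  4.37637186e-02,  1.58241860e-04]), 'tool_pos': array([0.21342839, 0.6133824 , 0.22943356]), 'tool_rot': array([-1.79888342e+02,  5.73873451e-03,  1.60817999e+02]), 'force': array([0.54132888, 0.70342016, 0.09539577]), 'wrist_torque': array([ 0.06788349, -0.04307294,  0.00580684]), 'grip_width': 0.08700937392885222}
scene {'fovy': 48.43571560621549, 'cx': 282.12682928312364, 'cy': 210.1769067664318, 'dist': array([0.02043151, 0.        , 0.        , 0.        , 0.        ]), 'eye': array([1.40954995, 0.8678569 , 1.15681102]), 'orientation': array([-129.66666638,   -0.31144028,  136.86711234])}
top {'fovy': 48.62920383830622, 'cx': 276.7949679283619, 'cy': 212.57831725683045, 'dist': array([-0.09845593,  0.        ,  0.        ,  0.        ,  0.        ]), 'eye': array([3.21868841e-01, 1.23872443e-03, 1.54372543e+00]), 'orientation': array([-168.52140434,    0.3777228 ,  -95.4165691 ])}
{'fovy': 60.475648910310206, 'cx': 285.7319823318906, 'cy': 207.29121604558821, 'dist': array([0.0003585, 0.       , 0.       , 0.       , 0.       ]), 'tool_from_camera': array([[ 1.56469016e-03, -9.62992010e-01, -2.69525398e-01,
         7.36124326e-02],
       [ 9.99998693e-01,  1.39720352e-03,  8.13252828e-04,
        -1.63927543e-03],
       [-4.06574141e-04, -2.69526318e-01,  9.62992938e-01,
        -1.53719402e-01],
       [ 0.00000000e+00,  0.00000000e+00,  0.00000000e+00,
         1.00000000e+00]])}
```

View pics/top0.png

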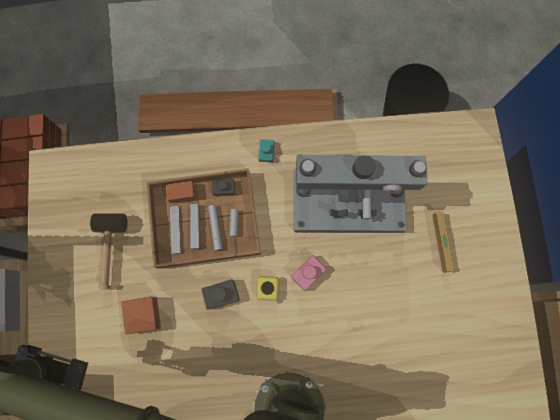

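View pics/scene0.png

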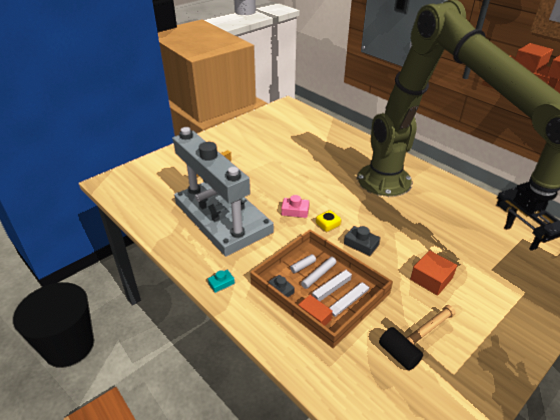

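The top view shows the crate at about (203,218), with four long pieces in lanes at pixels (175,229), (194,226), (215,228) and (234,222). The tester is at (350,195). The dark coupling in the crate at (223,186) is smaller than the dark block on the bench at (220,294); the pink and turquoise ones are ruled out. I'll enlarge the crops next.

Run:
```python
import cv2
t=cv2.imread("pics/top0.png");s=cv2.imread("pics/scene0.png")
cv2.imwrite("pics/c1.png",cv2.resize(t[160:275,140:270],None,fx=5,fy=5,interpolation=cv2.INTER_CUBIC))
cv2.imwrite("pics/c2.png",cv2.resize(t[140:245,285:435],None,fx=5,fy=5,interpolation=cv2.INTER_CUBIC))
cv2.imwrite("pics/c3.png",cv2.resize(s[225:345,245:395],None,fx=5,fy=5,interpolation=cv2.INTER_CUBIC))
```

```text
(no output)
```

View pics/c1.png

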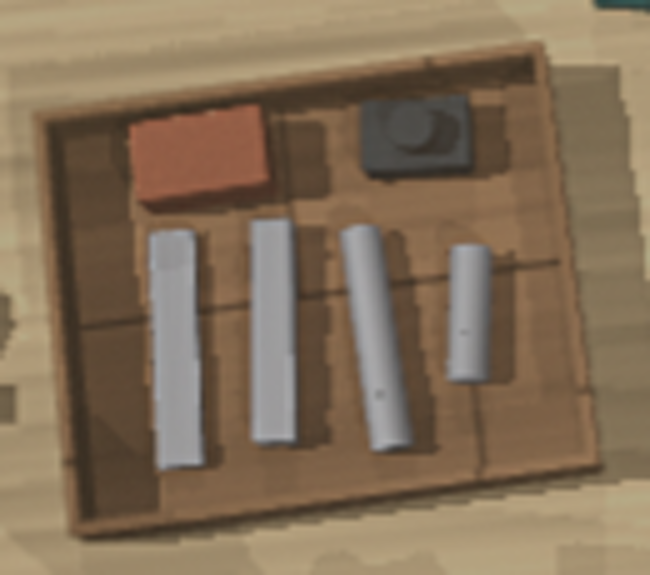

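View pics/c2.png

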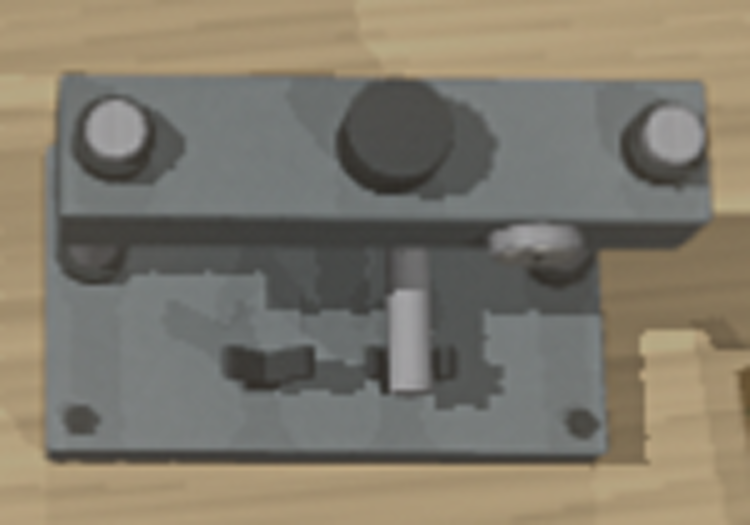

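View pics/c3.png

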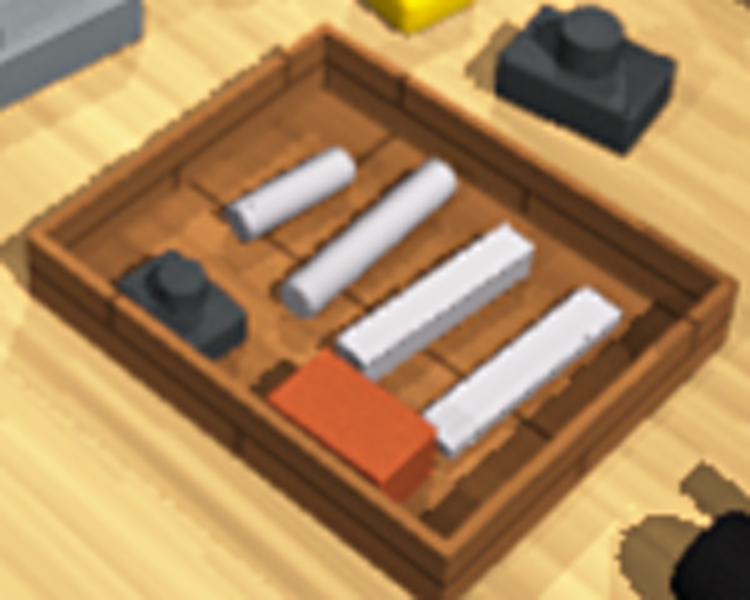

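```bash
cat >> h.py <<'E'
def cam(name,obs=None):
    p=vision.camera_params(name);f=210/np.tan(np.radians(p['fovy']/2))
    K=np.array([[f,0,p['cx']],[0,f,p['cy']],[0,0,1]])
    if name=='wrist':
        T=np.eye(4);T[:3,:3]=R.from_euler('xyz',obs['tool_rot'],degrees=True).as_matrix();T[:3,3]=obs['tool_pos']
        T=T@p['tool_from_camera'];Rm,e=T[:3,:3],T[:3,3]
    else: Rm=R.from_euler('xyz',p['orientation'],degrees=True).as_matrix();e=p['eye']
    return K,p['dist'],Rm,e
def ray(c,px):
    K,d,Rm,e=c
    u=cv2.undistortPoints(np.array(px,float).reshape(-1,1,2),K,d)[:,0]
    return np.c_[u,np.ones(len(u))]@Rm.T
def at_z(c,px,z):
    r=ray(c,px);return c[3]+r*((np.array(z)-c[3][2])/r[:,2])[:,None]
def proj(c,P):
    K,d,Rm,e=c
    rv=cv2.Rodrigues(Rm.T)[0];return cv2.projectPoints(np.array(P,float).reshape(-1,1,3),rv,-Rm.T@e,K,d)[0][:,0]
E
python3 - <<'E'
from h import *
np.set_printoptions(precision=4,suppress=True)
c=cam('top')
def cr(p,x0,y0,s=5): return (np.array(p,float)+.5)/s-.5+[x0,y0]
print('roller',at_z(c,cr([[360,230],[391,447]],140,160),.03))
P=at_z(c,cr([[117,127],[673,133]],285,140),.32);print('cols',P,np.linalg.norm(P[0]-P[1]))
P=at_z(c,cr([[410,388],[408,300]],285,140),.1+.014);print('fitted',P)
P=at_z(c,cr([[48,450],[603,453]],285,140),.05);print('base near',P,np.linalg.norm(P[0]-P[1]))
P=at_z(c,cr([[40,115],[545,42],[600,465],[78,535]],140,160),.058);print('crate',P)
P=at_z(c,cr([[268,365]],285,140),.09);print('vblock near left',P)
E
```

```text
roller [[0.6734 0.1969 0.03  ]
 [0.526  0.1864 0.03  ]]
cols [[ 0.6946 -0.1121  0.32  ]
 [ 0.6626 -0.4186  0.32  ]] 0.30819162079659673
fitted [[ 0.5701 -0.2961  0.114 ]
 [ 0.6264 -0.3024  0.114 ]]
base near [[ 0.5631 -0.0687  0.05  ]
 [ 0.5259 -0.4305  0.05  ]] 0.3637125342400572
crate [[0.7661 0.4023 0.058 ]
 [0.7831 0.0617 0.058 ]
 [0.498  0.0498 0.058 ]
 [0.484  0.3888 0.058 ]]
vblock near left [[ 0.5978 -0.2123  0.09  ]]
```

Of the four bars, the long round roller is the one at top (215,228), third from the left. It is rounded, with elliptical ends in the scene crop, and measures about 148 mm. The bar at (234,222) is round but short, and the other two are square and flat. I'm moving over it for a wrist view.

Call:
step_arm:
  series:
    - {"x": 0.02,"y": -0.025,"z": 0.01,"az": 2}
    - {"x": 0.05,"y": -0.06,"z": 0.02,"az": 4}
    - {"x": 0.08,"y": -0.1,"z": 0.03,"az": 6}
    - {"x": 0.11,"y": -0.135,"z": 0.03,"az": 8}
    - {"x": 0.14,"y": -0.17,"z": 0.03,"az": 10}
    - {"x": 0.17,"y": -0.205,"z": 0.03,"az": 12}
    - {"x": 0.2,"y": -0.24,"z": 0.03,"az": 14}
    - {"x": 0.23,"y": -0.28,"z": 0.03,"az": 16}
    - {"x": 0.26,"y": -0.315,"z": 0.03,"az": 18}
    - {"x": 0.29,"y": -0.35,"z": 0.03,"az": 20}
    - {"x": 0.315,"y": -0.39,"z": 0.03,"az": 22}
    - {"x": 0.33,"y": -0.42,"z": 0.03,"az": 23}

```text
invalid input
```

Run:
```python
from h import *
o=status.get_obs();print(o['tool_pos'],o['tool_rot'],o['qpos'],o['time_s'],o['joint_velocities'])
cv2.imwrite("pics/w1.png",vision.read_camera('wrist')[:,:,::-1])
import pickle;pickle.dump(o,open('w1.pkl','wb'))
```

```text
[0.2134914  0.61343898 0.2295939 ] [-1.79903916e+02  6.30601908e-03  1.60815685e+02] [-70.00916399  18.4335655   -4.0137711   83.16686977   1.29532773
  78.54088971  -3.26145063] 0.1 [ 0.06158004 -0.12975405 -0.05150786 -0.19277596  0.02170971  0.1065326
  0.04410977]
```

View pics/w1.png

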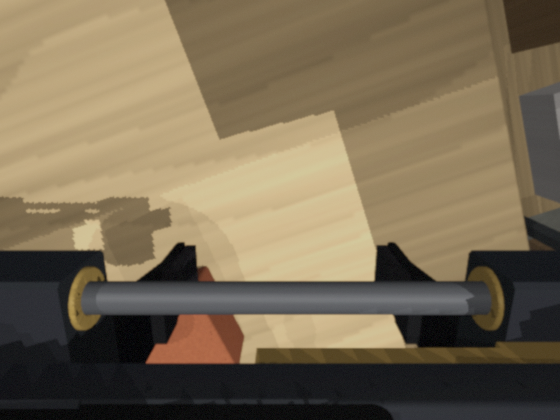

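The arm didn't move because the call was refused; the rows probably need every key. The wrist view shows the fingers at (180,290) and (400,290), with a rod across them.

Call:
step_arm:
  series:
    - {"ax": 0,"ay": 0,"az": 2,"x": 0.02,"y": -0.025,"z": 0.01,"claw": 100}
    - {"ax": 0,"ay": 0,"az": 4,"x": 0.05,"y": -0.06,"z": 0.02,"claw": 100}
    - {"ax": 0,"ay": 0,"az": 6,"x": 0.08,"y": -0.1,"z": 0.03,"claw": 100}
    - {"ax": 0,"ay": 0,"az": 8,"x": 0.11,"y": -0.135,"z": 0.03,"claw": 100}
    - {"ax": 0,"ay": 0,"az": 10,"x": 0.14,"y": -0.17,"z": 0.03,"claw": 100}
    - {"ax": 0,"ay": 0,"az": 12,"x": 0.17,"y": -0.205,"z": 0.03,"claw": 100}
    - {"ax": 0,"ay": 0,"az": 14,"x": 0.2,"y": -0.24,"z": 0.03,"claw": 100}
    - {"ax": 0,"ay": 0,"az": 16,"x": 0.23,"y": -0.28,"z": 0.03,"claw": 100}
    - {"ax": 0,"ay": 0,"az": 18,"x": 0.26,"y": -0.315,"z": 0.03,"claw": 100}
    - {"ax": 0,"ay": 0,"az": 20,"x": 0.29,"y": -0.35,"z": 0.03,"claw": 100}
    - {"ax": 0,"ay": 0,"az": 22,"x": 0.315,"y": -0.39,"z": 0.03,"claw": 100}
    - {"ax": 0,"ay": 0,"az": 23,"x": 0.33,"y": -0.42,"z": 0.03,"claw": 100}
  squeeze: 40

```text
time_s: 1.35
tool_pos: [0.5453, 0.1902, 0.2603]
tool_rot: [-179.9, 0.0, -176.3]
force: [-0.9, 0.6, 0.5]
grip_width: 0.0869
```

Run:
```python
from h import *
import pickle
vision.read_camera('wrist')
o=status.get_obs();print(o['tool_pos'],o['tool_rot'],o['qpos'],o['time_s'],abs(o['joint_velocities']).max())
cv2.imwrite("pics/w2.png",vision.read_camera('wrist')[:,:,::-1])
pickle.dump(o,open('w2.pkl','wb'))
```

```text
[0.54761012 0.18362968 0.26037589] [-1.79696937e+02  9.79754727e-02 -1.76717480e+02] [-35.18003246   8.71648975  15.53157974  91.85192535  -2.03984784
  79.74395585  73.82599008] 1.4 8.756081411282429
```

View pics/w2.png

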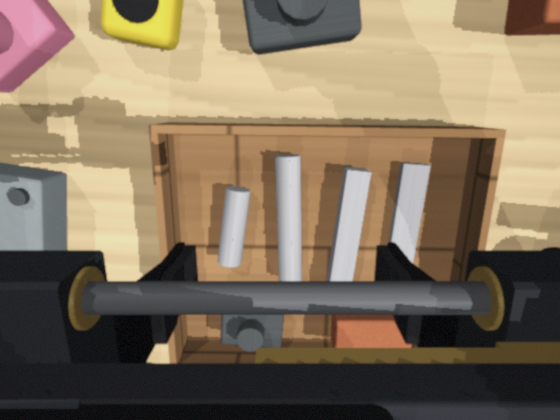

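The wrist view shows the long roller from (288,157) to behind the rod at (290,285), with the short round bar at (233,227). I'll back up to see all of it.

Call:
step_arm:
  series:
    - {"ax": 0,"ay": 0,"az": 0,"x": -0.03,"y": 0,"z": 0,"claw": 48}
    - {"ax": 0,"ay": 0,"az": 0,"x": -0.06,"y": 0,"z": 0,"claw": 48}
    - {"ax": 0,"ay": 0,"az": 0,"x": -0.08,"y": 0,"z": 0,"claw": 48}
    - {"ax": 0,"ay": 0,"az": 0,"x": -0.08,"y": 0,"z": 0,"claw": 48}
    - {"ax": 0,"ay": 0,"az": 0,"x": -0.08,"y": 0,"z": 0,"claw": 48}
    - {"ax": 0,"ay": 0,"az": 0,"x": -0.08,"y": 0,"z": 0,"claw": 48}

```text
time_s: 2.05
tool_pos: [0.4644, 0.194, 0.2606]
tool_rot: [-180.0, 0.0, -176.2]
force: [-0.6, 0.1, 0.3]
grip_width: 0.0474
```

Run:
```python
from h import *
import pickle
o=status.get_obs();print(o['tool_pos'],o['tool_rot'],o['qpos'],o['time_s'],abs(o['joint_velocities']).max(),o['grip_width'])
im=vision.read_camera('wrist')[:,:,::-1]
cv2.imwrite("pics/w3.png",im)
cv2.imwrite("pics/w3c.png",cv2.resize(im[100:280,150:390],None,fx=3.33,fy=3.33,interpolation=cv2.INTER_CUBIC))
pickle.dump(o,open('w3.pkl','wb'))
```

```text
[0.46435977 0.19399297 0.26058092] [-1.79996705e+02  3.41932237e-02 -1.76199186e+02] [-38.45476173  -0.64547947  12.68513219 101.41022416   0.16043527
  79.1890652   68.00039186] 2.05 0.46591048109598854 0.047426912570401915
```

View pics/w3c.png

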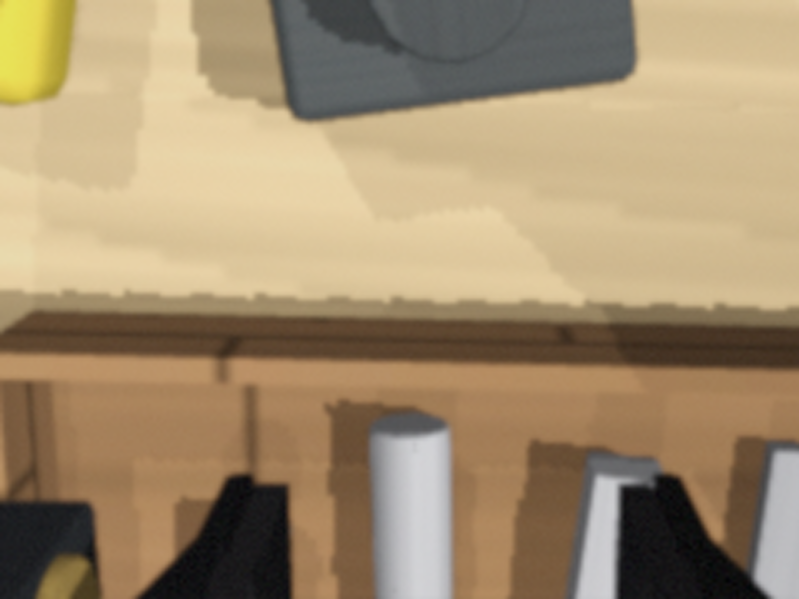

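I went the wrong way: the image moves up as the tool goes forward. Going forward instead.

Call:
step_arm:
  series:
    - {"ax": 0,"ay": 0,"az": 0,"x": 0.03,"y": 0,"z": 0,"claw": 48}
    - {"ax": 0,"ay": 0,"az": 0,"x": 0.07,"y": 0,"z": 0,"claw": 48}
    - {"ax": 0,"ay": 0,"az": 0,"x": 0.11,"y": 0,"z": 0,"claw": 48}
    - {"ax": 0,"ay": 0,"az": 0,"x": 0.14,"y": 0,"z": 0,"claw": 48}
    - {"ax": 0,"ay": 0,"az": 0,"x": 0.16,"y": 0,"z": 0,"claw": 48}
    - {"ax": 0,"ay": 0,"az": 0,"x": 0.16,"y": 0,"z": 0,"claw": 48}
    - {"ax": 0,"ay": 0,"az": 0,"x": 0.16,"y": 0,"z": 0,"claw": 48}
    - {"ax": 0,"ay": 0,"az": 0,"x": 0.16,"y": 0,"z": 0,"claw": 48}

```text
time_s: 2.9
tool_pos: [0.6229, 0.1941, 0.2605]
tool_rot: [180.0, -0.0, -176.2]
force: [-0.8, 0.2, -0.0]
grip_width: 0.0419
```

Run:
```python
from h import *
import pickle
o=status.get_obs();print(o['tool_pos'],o['tool_rot'],o['qpos'],o['time_s'],abs(o['joint_velocities']).max(),o['grip_width'])
im=vision.read_camera('wrist')[:,:,::-1]
cv2.imwrite("pics/w4.png",im)
cv2.imwrite("pics/w4c.png",cv2.resize(im[40:280,150:410],None,fx=2.5,fy=2.5,interpolation=cv2.INTER_CUBIC))
pickle.dump(o,open('w4.pkl','wb'))
```

```text
[0.62293015 0.19412733 0.26045147] [ 1.79987386e+02 -4.31021007e-02 -1.76162764e+02] [-32.71297063  18.23384782  16.92390838  80.79252992  -5.30233544
  81.78836472  78.00663238] 2.9 1.0138927457836853 0.04185261637040303
```

View pics/w4c.png

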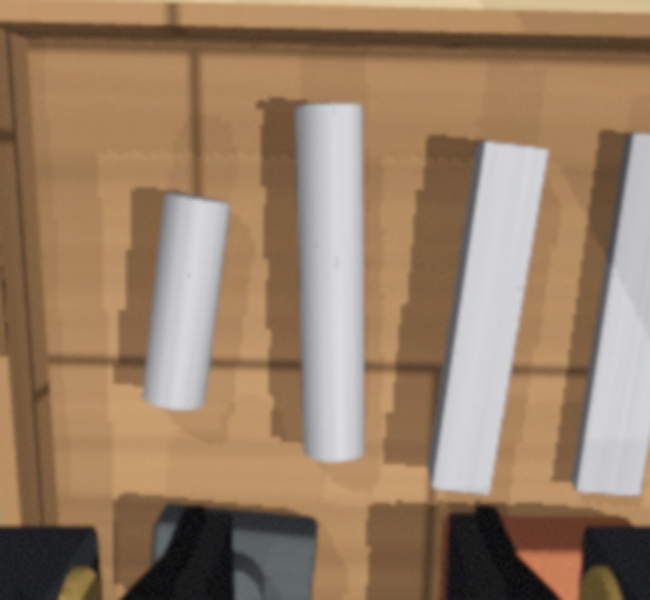

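The crop shows the whole long roller from (329,103) to (334,461). The short round bar is at (187,302), with the square and flat bars to the right. Fitting the axis next.

```bash
cat >> h.py <<'E'
def hull(c,cx,cy,yaw,z,L=.15,r=.014):
    u=np.array([np.cos(yaw),np.sin(yaw),0]);v=np.array([-u[1],u[0],0]);a=np.linspace(0,2*np.pi,60)[:,None]
    P=np.vstack([np.array([cx,cy,z])+s*L/2*u+r*(np.cos(a)*v+np.sin(a)*np.array([0,0,1])) for s in(-1,1)])
    return cv2.convexHull(proj(c,P).astype(np.float32))
def fit(c,pts,x0,z,L=.15):
    from scipy.optimize import least_squares
    f=lambda p:[cv2.pointPolygonTest(hull(c,*p,z,L),(float(q[0]),float(q[1])),True) for q in pts]
    s=least_squares(f,x0,diff_step=1e-4,x_scale=[.01,.01,.05]);return s.x,np.array(s.fun)
E
python3 - <<'E'
from h import *
import pickle
np.set_printoptions(precision=4,suppress=True)
o=pickle.load(open('w4.pkl','rb'));c=cam('wrist',o)
q=np.array([[329,102],[296,120],[362,120],[299,290],[364,290],[303,440],[364,440],[334,462]],float)
q=(q+.5)/2.5-.5+[150,40]
x,r=fit(c,q,[.6,.19,.07],.022);print('wrist',x[:2],np.degrees(x[2]),r)
c=cam('top')
q=np.array([[357,224],[341,240],[380,240],[354,330],[395,330],[366,430],[408,430],[392,453]],float)
q=(q+.5)/5-.5+[140,160]
x,r=fit(c,q,[.6,.19,.07],.022);print('top',x[:2],np.degrees(x[2]),r)
E
```

```text
wrist [0.5993 0.1875] 4.586423165895265 [-0.1689  0.3276  0.3565 -0.0826 -0.14    0.0965  0.1278 -0.2093]
top [0.6006 0.1931] 3.8602411326980635 [-0.2551  0.2181  0.4353  0.352  -0.029   0.0164  0.1812 -0.2474]
```

Call:
step_arm:
  series:
    - {"ax": 0.37,"ay": -5,"az": 0.1,"x": -0.015,"y": -0.002,"z": -0.01,"claw": 48}
    - {"ax": 0.73,"ay": -10,"az": 0.2,"x": -0.03,"y": -0.004,"z": -0.02,"claw": 48}
    - {"ax": 1.1,"ay": -15,"az": 0.3,"x": -0.05,"y": -0.006,"z": -0.04,"claw": 48}
    - {"ax": 1.46,"ay": -20,"az": 0.4,"x": -0.065,"y": -0.008,"z": -0.06,"claw": 48}
    - {"ax": 1.83,"ay": -25,"az": 0.5,"x": -0.08,"y": -0.01,"z": -0.08,"claw": 48}
    - {"ax": 2.2,"ay": -30,"az": 0.6,"x": -0.1,"y": -0.012,"z": -0.1,"claw": 48}
    - {"ax": 2.56,"ay": -34.9,"az": 0.7,"x": -0.113,"y": -0.013,"z": -0.11,"claw": 48}
    - {"ax": 2.56,"ay": -34.9,"az": 0.7,"x": -0.113,"y": -0.013,"z": -0.11,"claw": 48}
    - {"ax": 2.56,"ay": -34.9,"az": 0.7,"x": -0.113,"y": -0.013,"z": -0.11,"claw": 48}
    - {"ax": 2.56,"ay": -34.9,"az": 0.7,"x": -0.113,"y": -0.013,"z": -0.11,"claw": 48}

```text
time_s: 3.95
tool_pos: [0.5124, 0.1818, 0.1532]
tool_rot: [179.8, 35.2, -175.6]
force: [-0.2, -0.3, 0.5]
grip_width: 0.0417
```

```bash
cat >> h.py <<'E'
def tgt(yaw,tilt,pos=None):
    M=R.from_euler('z',yaw,degrees=True)*R.from_euler('y',-tilt,degrees=True)*R.from_matrix(np.array([[-1,0,0],[0,1,0],[0,0,-1.]]))
    return M
def delta(o,M): return (M*R.from_euler('xyz',o['tool_rot'],degrees=True).inv()).as_rotvec(degrees=True)
def shot(n):
    import pickle
    o=status.get_obs();np.set_printoptions(precision=4,suppress=True)
    print(o['tool_pos'],o['tool_rot'],o['qpos'],o['time_s'],abs(o['joint_velocities']).max(),o['grip_width'],o['force'])
    im=vision.read_camera('wrist')[:,:,::-1];cv2.imwrite(f"pics/{n}.png",im);pickle.dump(o,open(n+'.pkl','wb'));return o
E
python3 - <<'E'
from h import *
o=shot('w5')
print(delta(o,tgt(4.5,35)))
E
```

```text
[0.5124 0.1818 0.1532] [ 179.8171   35.1734 -175.5796] [-38.629  -12.2847   5.393  132.4875  33.2118  32.2439  37.3574] 3.95 1.0811713694662715 0.04173252063967159 [-0.1601 -0.333   0.5288]
[-0.1627  0.1612 -0.0255]
```

View pics/w5.png

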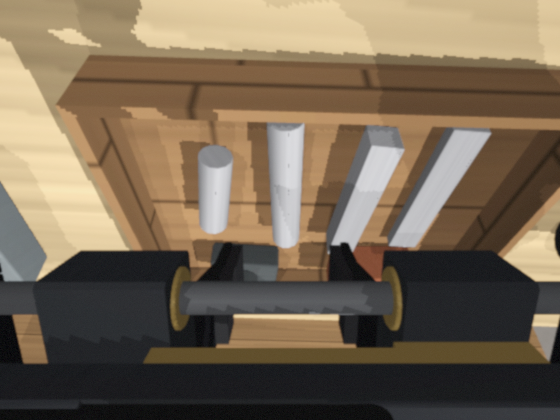

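Run:
```python
import cv2
im=cv2.imread('pics/w5.png')
cv2.imwrite("pics/w5c.png",cv2.resize(im[105:260,190:400],None,fx=3.8,fy=3.8,interpolation=cv2.INTER_CUBIC))
```

```text
(no output)
```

View pics/w5c.png

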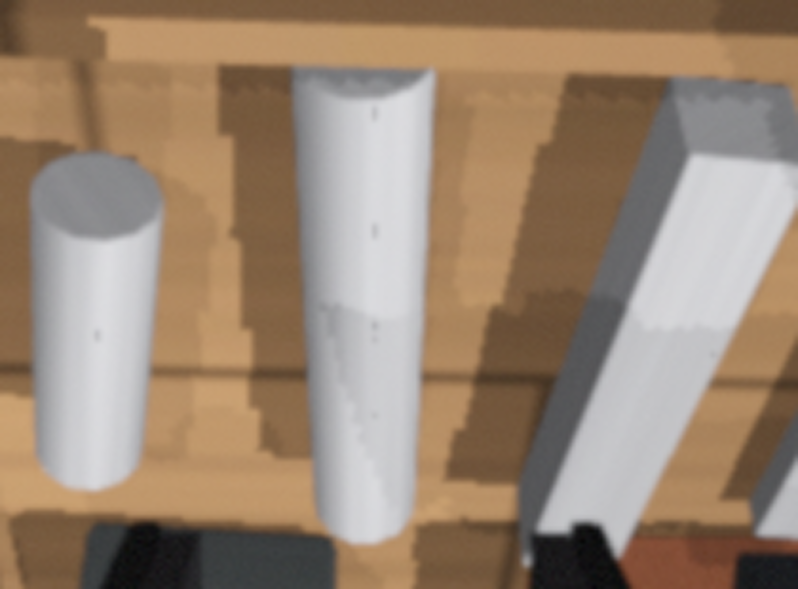

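Run:
```python
from h import *
import pickle
np.set_printoptions(precision=4,suppress=True)
o=pickle.load(open('w5.pkl','rb'));c=cam('wrist',o)
q=np.array([[293,90],[303,230],[313,470],[434,90],[428,230],[415,480],[364,542]],float)
q=(q+.5)/3.8-.5+[190,105]
x,r=fit(c,q,[.6,.19,.07],.022);print('wrist',x[:2],np.degrees(x[2]),r)
```

```text
wrist [0.5979 0.1877] 4.629500316709477 [ 0.147   0.8736  0.2421  0.5381  0.2847  0.433  -0.0003]
```

Call:
step_arm:
  series:
    - {"ax": 0,"ay": 0,"az": 0,"x": 0.015,"y": 0.001,"z": -0.022,"claw": 48}
    - {"ax": 0,"ay": 0,"az": 0,"x": 0.033,"y": 0.002,"z": -0.05,"claw": 48}
    - {"ax": 0,"ay": 0,"az": 0,"x": 0.052,"y": 0.0035,"z": -0.078,"claw": 48}
    - {"ax": 0,"ay": 0,"az": 0,"x": 0.066,"y": 0.0045,"z": -0.1,"claw": 48}
    - {"ax": 0,"ay": 0,"az": 0,"x": 0.076,"y": 0.005,"z": -0.115,"claw": 48}
    - {"ax": 0,"ay": 0,"az": 0,"x": 0.081,"y": 0.0055,"z": -0.122,"claw": 48}
    - {"ax": 0,"ay": 0,"az": 0,"x": 0.081,"y": 0.0055,"z": -0.122,"claw": 48}
    - {"ax": 0,"ay": 0,"az": 0,"x": 0.081,"y": 0.0055,"z": -0.122,"claw": 48}
    - {"ax": 0,"ay": 0,"az": 0,"x": 0.081,"y": 0.0055,"z": -0.122,"claw": 48}

```text
time_s: 4.9
tool_pos: [0.5925, 0.1869, 0.0297]
tool_rot: [179.9, 35.1, -175.5]
force: [0.2, -0.1, -0.1]
grip_width: 0.0418
```

Run:
```python
from h import *
o=shot('w6')
print(delta(o,tgt(4.6,35)))
```

```text
[0.5925 0.1869 0.0297] [ 179.9355   35.0874 -175.4954] [-36.3506  10.0053   9.4131 128.912   53.8415  14.0697  17.3072] 4.9 0.6305671438971023 0.0417891363895548 [ 0.2197 -0.0752 -0.0609]
[-0.0596  0.083   0.0583]
```

View pics/w6.png

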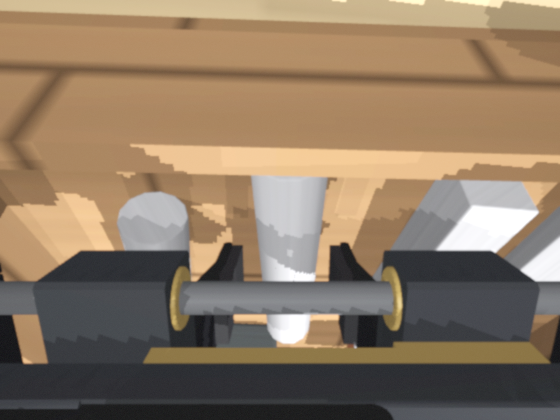

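The roller (255–325 px wide) sits centred between the fingers at column 287. Final descent, then close.

Call:
step_arm:
  series:
    - {"ax": 0,"ay": 0,"az": 0,"x": 0.003,"y": 0.0004,"z": -0.003,"claw": 48}
    - {"ax": 0,"ay": 0,"az": 0,"x": 0.006,"y": 0.0007,"z": -0.006,"claw": 48}
    - {"ax": 0,"ay": 0,"az": 0,"x": 0.006,"y": 0.0007,"z": -0.006,"claw": 48}
    - {"ax": 0,"ay": 0,"az": 0,"x": 0.006,"y": 0.0007,"z": -0.006,"claw": 48}
    - {"ax": 0,"ay": 0,"az": 0,"x": 0.006,"y": 0.0007,"z": -0.006,"claw": 25}
    - {"ax": 0,"ay": 0,"az": 0,"x": 0.006,"y": 0.0007,"z": -0.006,"claw": 15}
    - {"ax": 0,"ay": 0,"az": 0,"x": 0.006,"y": 0.0007,"z": -0.006,"claw": 10}
    - {"ax": 0,"ay": 0,"az": 0,"x": 0.006,"y": 0.0007,"z": -0.006,"claw": 10}
    - {"ax": 0,"ay": 0,"az": 0,"x": 0.006,"y": 0.0007,"z": -0.006,"claw": 10}
    - {"ax": 0,"ay": 0,"az": 0,"x": 0.006,"y": 0.0007,"z": -0.006,"claw": 10}
  squeeze: 45

```text
time_s: 5.95
tool_pos: [0.5976, 0.1877, 0.0228]
tool_rot: [179.9, 35.0, -175.4]
force: [-0.3, 2.2, 0.8]
grip_width: 0.0269
```

Call:
step_arm:
  series:
    - {"ax": 0,"ay": 0,"az": 0,"x": 0,"y": 0,"z": 0.005,"claw": 10}
    - {"ax": 0,"ay": 0,"az": 0,"x": 0,"y": 0,"z": 0.015,"claw": 10}
    - {"ax": 0,"ay": 0,"az": 0,"x": 0,"y": 0,"z": 0.03,"claw": 10}
    - {"ax": 0,"ay": 0,"az": 0,"x": 0,"y": 0,"z": 0.05,"claw": 10}
    - {"ax": 0,"ay": 0,"az": 0,"x": 0,"y": 0,"z": 0.075,"claw": 10}
    - {"ax": 0,"ay": 0,"az": 0,"x": 0,"y": 0,"z": 0.1,"claw": 10}
    - {"ax": 0,"ay": 0,"az": 0,"x": 0,"y": 0,"z": 0.13,"claw": 10}
    - {"ax": 0,"ay": 0,"az": 0,"x": 0,"y": 0,"z": 0.15,"claw": 10}
    - {"ax": 0,"ay": 0,"az": 0,"x": 0,"y": 0,"z": 0.16,"claw": 10}
    - {"ax": 0,"ay": 0,"az": 0,"x": 0,"y": 0,"z": 0.165,"claw": 10}
    - {"ax": 0,"ay": 0,"az": 0,"x": 0,"y": 0,"z": 0.165,"claw": 10}
    - {"ax": 0,"ay": 0,"az": 0,"x": 0,"y": 0,"z": 0.165,"claw": 10}

```text
time_s: 7.15
tool_pos: [0.5964, 0.1864, 0.1852]
tool_rot: [-179.9, 34.8, -175.4]
force: [-0.1, 0.2, -6.2]
grip_width: 0.0268
```

Run:
```python
from h import *
o=shot('w7')
im=vision.read_camera('scene')[:,:,::-1]
cv2.imwrite("pics/s7.png",im)
cv2.imwrite("pics/s7c.png",cv2.resize(im[130:350,170:400],None,fx=3,fy=2.7))
```

```text
[0.5964 0.1864 0.1852] [-179.9097   34.7848 -175.4326] [-29.9224  -3.8029   2.7159 121.0497  24.5939  32.5117  50.0745] 7.15 0.21265292370379843 0.02679887980008224 [-0.0655  0.2454 -6.1506]
```

View pics/w7.png

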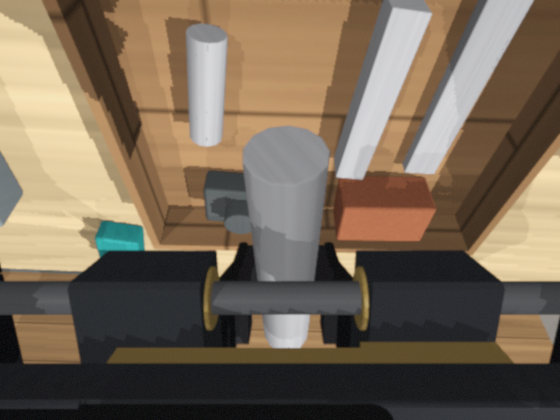

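View pics/s7c.png

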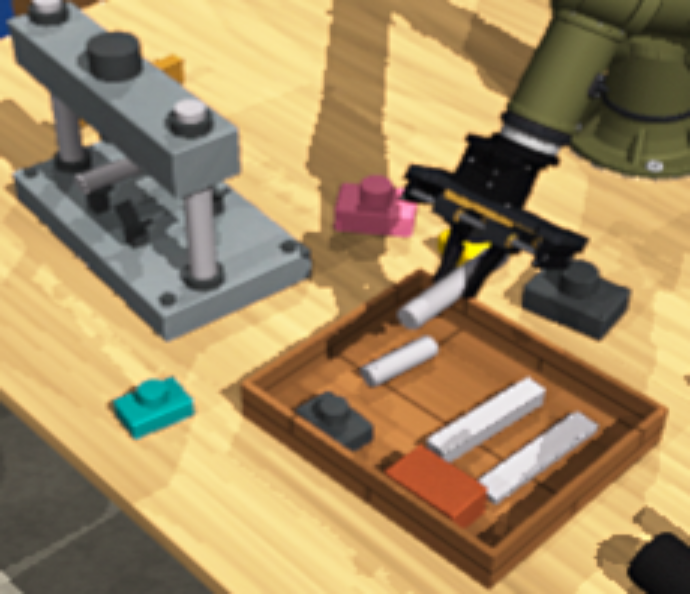

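The roller is held at about z 0.185 and the other five pieces are still in the crate. I'll measure the in-hand offset from the near end disc, around (286,158).

Run:
```python
from h import *
import pickle
im=cv2.imread('pics/w7.png')
o=pickle.load(open('w7.pkl','rb'));c=cam('wrist',o)
p=o['tool_pos']; yaw=np.radians(4.57)
big=cv2.resize(im[110:350,200:380],None,fx=3,fy=2.5*1.2,interpolation=cv2.INTER_CUBIC)[:600]
def draw(dx,dp,col):
    u=np.array([np.cos(yaw)*np.cos(dp),np.sin(yaw)*np.cos(dp),np.sin(dp)]);v=np.array([-np.sin(yaw),np.cos(yaw),0]);w=np.cross(u,v)
    a=np.linspace(0,2*np.pi,80)[:,None]
    for s in(-1,1):
        P=p+u*dx+s*.075*u+.014*(np.cos(a)*v+np.sin(a)*w)
        q=(proj(c,P)-[200,110]+.5)*3-.5
        cv2.polylines(big,[q.astype(np.int32)],True,col,1)
draw(0,0,(0,0,255)); draw(0.002,0,(0,255,0))
cv2.imwrite('pics/w7c.png',big)
```

```text
(no output)
```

View pics/w7c.png

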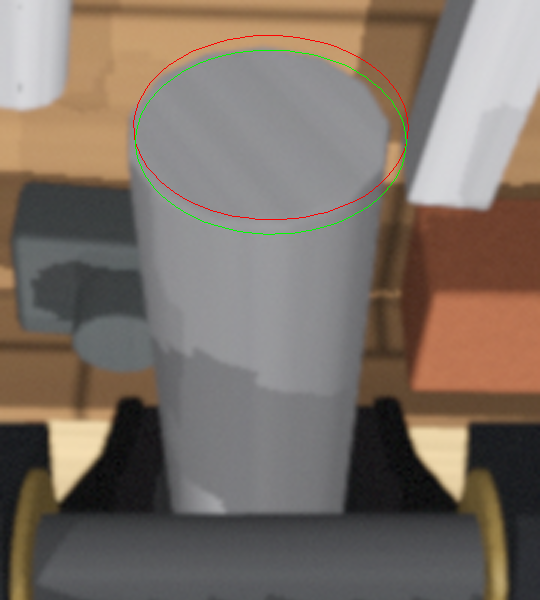

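```bash
cat > f.py <<'E'
from h import *
import pickle
from scipy.optimize import least_squares
np.set_printoptions(precision=4,suppress=True)
def fitheld(name,E,S,org,sc,yaw,show=True):
    o=pickle.load(open(name+'.pkl','rb'));c=cam('wrist',o);p=o['tool_pos']
    E=(np.array(E,float)+.5)/sc-.5+org;S=(np.array(S,float)+.5)/sc-.5+org
    a=np.linspace(0,2*np.pi,90)[:,None]
    def mk(q):
        dx,dy,dz,pt,yw=q;y=yaw+yw
        u=np.array([np.cos(y)*np.cos(pt),np.sin(y)*np.cos(pt),np.sin(pt)]);v=np.array([-np.sin(y),np.cos(y),0]);w=np.cross(u,v)
        C=p+np.array([dx*np.cos(yaw)-dy*np.sin(yaw),dx*np.sin(yaw)+dy*np.cos(yaw),dz])
        return [proj(c,C+s*.075*u+.014*(np.cos(a)*v+np.sin(a)*w)).astype(np.float32) for s in(-1,1)]
    def f(q,reg=True):
        n,fr=mk(q);H=cv2.convexHull(np.vstack([n,fr]))
        r=[cv2.pointPolygonTest(n.reshape(-1,1,2),tuple(map(float,e)),True) for e in E]+[cv2.pointPolygonTest(H,tuple(map(float,e)),True) for e in S]
        # weak priors: held between pads (dy 1.5mm), dz 3 mm, angles 3deg
        return np.array(r+[q[1]/.0015*.5,q[2]/.003*.5,q[3]/.06*.5,q[4]/.03*.5])
    s=least_squares(f,[0]*5,diff_step=1e-3,x_scale=[.002,.002,.002,.03,.03]);
    print('dx,dy,dz mm',s.x[:3]*1e3,'pitch,yaw deg',np.degrees(s.x[3:]));print(s.fun)
    return s.x
E
python3 - <<'E'
from f import *
fitheld('w7',[[128,130],[388,135],[258,47],[258,210],[170,72],[350,77]],[[150,300],[172,490],[372,230],[345,490]],[200,110],3,np.radians(4.57))
E
```

```text
dx,dy,dz mm [ 5.8213 -1.2273 -2.8092] pitch,yaw deg [2.5653 0.143 ]
[-0.6577 -1.2158 -0.511   0.358   0.3484  0.8297  0.2819  0.3272  0.6657
  0.2464 -0.4091 -0.4682  0.3731  0.0416]
```

Call:
step_arm:
  series:
    - {"ax": 0,"ay": 0,"az": -0.3,"x": -0.004,"y": -0.01,"z": 0.003,"claw": 10}
    - {"ax": 0,"ay": 0,"az": -1,"x": -0.01,"y": -0.035,"z": 0.005,"claw": 10}
    - {"ax": 0,"ay": 0,"az": -2,"x": -0.017,"y": -0.07,"z": 0.005,"claw": 10}
    - {"ax": 0,"ay": 0,"az": -3,"x": -0.024,"y": -0.11,"z": 0.005,"claw": 10}
    - {"ax": 0,"ay": 0,"az": -4,"x": -0.031,"y": -0.15,"z": 0.005,"claw": 10}
    - {"ax": 0,"ay": 0,"az": -5,"x": -0.038,"y": -0.19,"z": 0.005,"claw": 10}
    - {"ax": 0,"ay": 0,"az": -6,"x": -0.045,"y": -0.23,"z": 0.005,"claw": 10}
    - {"ax": 0,"ay": 0,"az": -7,"x": -0.052,"y": -0.27,"z": 0.005,"claw": 10}
    - {"ax": 0,"ay": 0,"az": -8,"x": -0.059,"y": -0.31,"z": 0.005,"claw": 10}
    - {"ax": 0,"ay": 0,"az": -9,"x": -0.065,"y": -0.345,"z": 0.005,"claw": 10}
    - {"ax": 0,"ay": 0,"az": -10,"x": -0.07,"y": -0.375,"z": 0.005,"claw": 10}
    - {"ax": 0,"ay": 0,"az": -10.5,"x": -0.072,"y": -0.389,"z": 0.005,"claw": 10}

```text
time_s: 8.45
tool_pos: [0.5236, -0.2062, 0.1924]
tool_rot: [-180.0, 35.0, 173.7]
force: [1.0, 0.6, -6.1]
grip_width: 0.0273
```

Call:
step_arm:
  series:
    - {"ax": 0,"ay": 0,"az": 0,"x": 0,"y": 0,"z": 0,"claw": 10}
    - {"ax": 0,"ay": 0,"az": 0,"x": 0,"y": 0,"z": 0,"claw": 10}
    - {"ax": 0,"ay": 0,"az": 0,"x": 0,"y": 0,"z": 0,"claw": 10}

```text
time_s: 8.75
tool_pos: [0.5254, -0.2007, 0.1922]
tool_rot: [180.0, 34.9, 174.1]
force: [-0.3, -0.8, -4.8]
grip_width: 0.0271
```

Run:
```python
from h import *
o=shot('w8')
for n in('scene','top'):
    im=vision.read_camera(n)[:,:,::-1];cv2.imwrite(f"pics/{n}8.png",im)
    im=im[140:245,285:435] if n=='top' else im[120:255,160:300]
    cv2.imwrite(f"pics/{n}8c.png",cv2.resize(im,None,fx=4.4 if n=='scene' else 5,fy=4.4 if n=='scene' else 5,interpolation=cv2.INTER_CUBIC))
```

```text
[ 0.5254 -0.2007  0.1922] [179.9861  34.9468 174.1494] [ -9.189  -16.0667  30.3598 128.324   -2.8165  31.9448 108.7202] 8.75 0.27750461556146144 0.027101787400868126 [-0.3246 -0.7679 -4.7695]
```

View pics/w8.png

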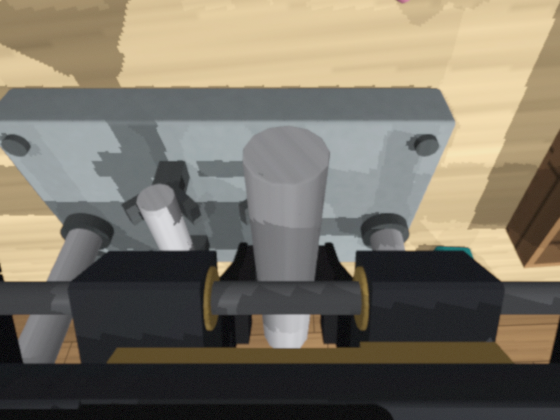

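View pics/scene8c.png

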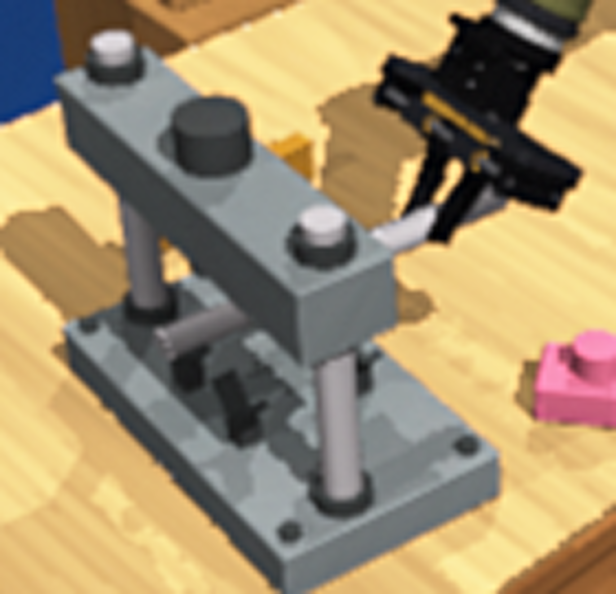

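View pics/top8c.png

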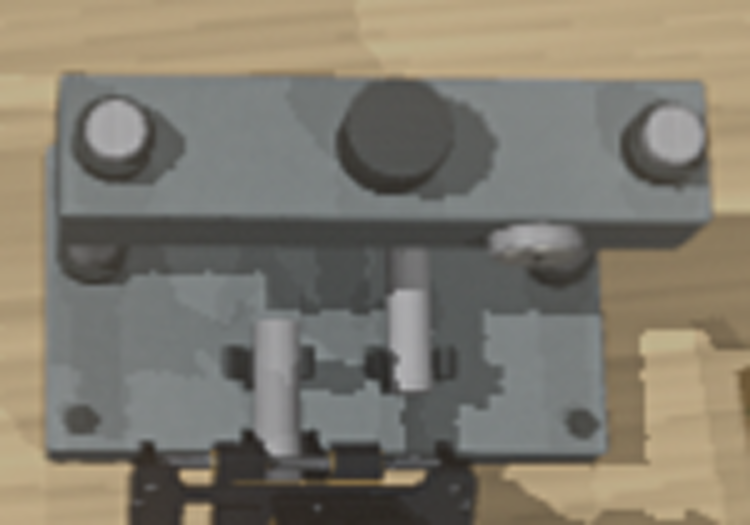

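In the wrist view the near face of the base is at row ~122, from (5,120) to (453,122), and the fitted roller's near end is at (160,198). I'll zoom in to locate the seat relative to the tool.

Run:
```python
import cv2
im=cv2.imread('pics/w8.png')
cv2.imwrite("pics/w8a.png",cv2.resize(im[80:260,0:260],None,fx=3,fy=3,interpolation=cv2.INTER_CUBIC))
cv2.imwrite("pics/w8b.png",cv2.resize(im[80:260,220:480],None,fx=3,fy=3,interpolation=cv2.INTER_CUBIC))
```

```text
(no output)
```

View pics/w8a.png

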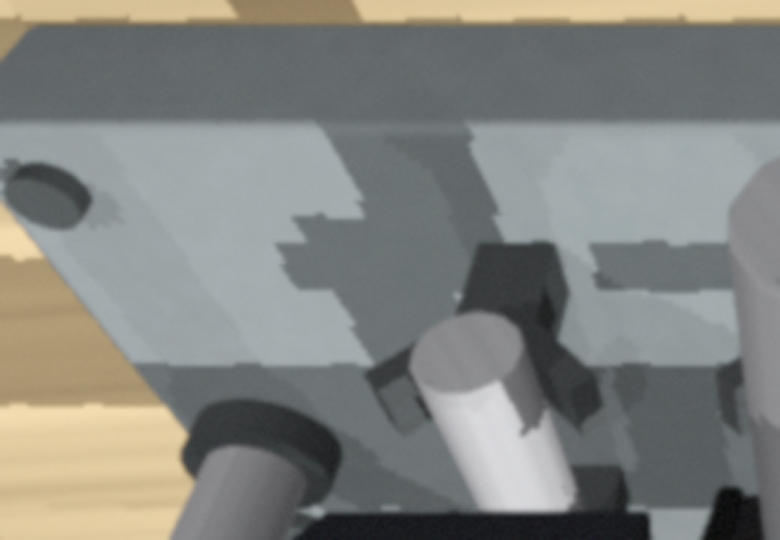

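View pics/w8b.png

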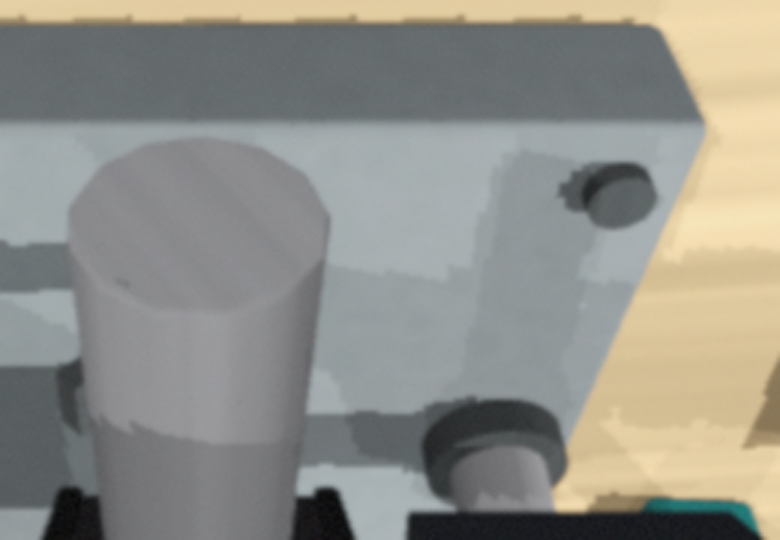

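Run:
```python
from f import *
o=pickle.load(open('w8.pkl','rb'));c=cam('wrist',o)
A=lambda p:(np.array(p)+.5)/3-.5+[0,80];B=lambda p:(np.array(p)+.5)/3-.5+[220,80]
pts=np.array([B([706,121]),B([657,24]),A([33,26]),A([467,353])])
M=np.array([[-.105,.185,.05],[-.105,.185,0],[-.105,-.185,0],[-.075,-.045,.1]])
def W(q): 
    return R.from_euler('z',q[2]).apply(M)+[q[0],q[1],0]
f=lambda q:(proj(c,W(q))-pts).ravel()
s=least_squares(f,[.649,-.2615,-.104],x_scale=[.01,.01,.05]);print(s.x[:2],np.degrees(s.x[2]));print(s.fun.reshape(-1,2))
q=s.x;print('seat',R.from_euler('z',q[2]).apply([0,.045,.1])+[q[0],q[1],0])
fitheld('w8',[[69,216],[329,220],[199,138],[199,312],[110,160],[290,165]],[[83,330],[104,530],[318,330],[296,530]],[220,80],3,np.radians(-5.85))
```

```text
[ 0.649  -0.2674] -5.305848264659853
[[ 2.0031  2.3552]
 [ 0.6755 -1.7041]
 [-1.7751  0.736 ]
 [-0.9982  1.5289]]
seat [ 0.6532 -0.2226  0.1   ]
dx,dy,dz mm [ 4.3039 -0.9764 -1.6743] pitch,yaw deg [1.3857 0.3175]
[ 0.088   0.1867 -0.2568 -0.1855 -0.566   0.5902  0.806  -0.5115  0.0007
 -0.3926 -0.3255 -0.279   0.2015  0.0924]
```

Run:
```python
from f import *
c=cam('scene');im=cv2.imread('pics/scene8.png')
y=np.radians(-5.3);o=np.array([.649,-.267,0])
big=cv2.resize(im[120:255,160:300],None,fx=4.4,fy=4.4,interpolation=cv2.INTER_CUBIC)
def box(cx,cyy,z0,z1,hx,hy,col):
    for z in(z0,z1):
        P=R.from_euler('z',y).apply(np.array([[cx-hx,cyy-hy,z],[cx+hx,cyy-hy,z],[cx+hx,cyy+hy,z],[cx-hx,cyy+hy,z]]))+o
        cv2.polylines(big,[((proj(c,P)-[160,120]+.5)*4.4).astype(np.int32)],True,col,1)
box(30,0,0,0,0,0,(0,0,0))
box(.030,0,.193,.205,.03,.01,(0,0,255));box(0,0,.193,.205,.03,.01,(0,255,0));box(.0305,0,.22,.29,.0425,.18,(255,0,0))
box(0,0,0,.05,.105,.185,(255,255,0))
cv2.imwrite('pics/sc8n.png',big)
```

```text
(no output)
```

View pics/sc8n.png

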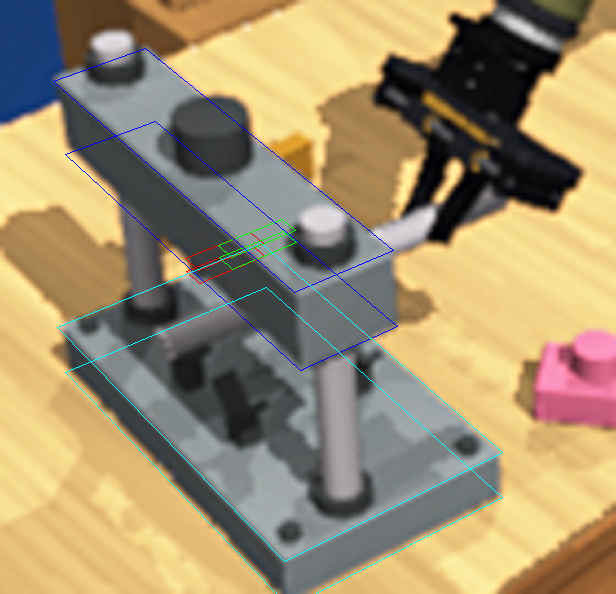

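Run:
```python
import cv2
im=cv2.imread('pics/scene8.png')
cv2.imwrite("pics/sc8z.png",cv2.resize(im[160:205,180:240],None,fx=12,fy=12,interpolation=cv2.INTER_CUBIC))
```

```text
(no output)
```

View pics/sc8z.png

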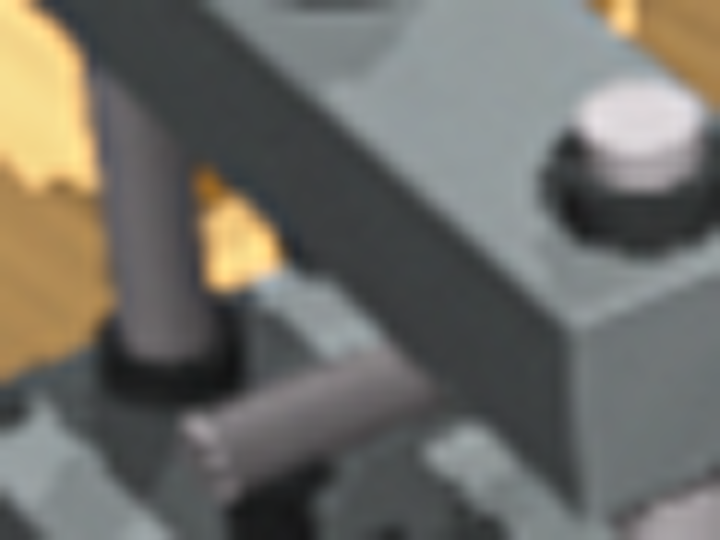

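The dark bump at (205,182) in the scene image fits a nose centred at tester x≈30, so its near edge is at about 0. The gripper clears it at a 35° lean. I'll stage 15 mm short, above the notches.

Call:
step_arm:
  series:
    - {"ax": 0,"ay": 0,"az": 0.1,"x": 0.005,"y": -0.002,"z": -0.008,"claw": 10}
    - {"ax": 0,"ay": 0,"az": 0.2,"x": 0.012,"y": -0.004,"z": -0.022,"claw": 10}
    - {"ax": 0,"ay": 0,"az": 0.3,"x": 0.02,"y": -0.006,"z": -0.038,"claw": 10}
    - {"ax": 0,"ay": 0,"az": 0.3,"x": 0.03,"y": -0.008,"z": -0.054,"claw": 10}
    - {"ax": 0,"ay": 0,"az": 0.3,"x": 0.04,"y": -0.01,"z": -0.063,"claw": 10}
    - {"ax": 0,"ay": 0,"az": 0.3,"x": 0.055,"y": -0.012,"z": -0.063,"claw": 10}
    - {"ax": 0,"ay": 0,"az": 0.3,"x": 0.07,"y": -0.015,"z": -0.063,"claw": 10}
    - {"ax": 0,"ay": 0,"az": 0.3,"x": 0.085,"y": -0.017,"z": -0.063,"claw": 10}
    - {"ax": 0,"ay": 0,"az": 0.3,"x": 0.098,"y": -0.018,"z": -0.063,"claw": 10}
    - {"ax": 0,"ay": 0,"az": 0.3,"x": 0.106,"y": -0.0187,"z": -0.064,"claw": 10}
    - {"ax": 0,"ay": 0,"az": 0.3,"x": 0.1086,"y": -0.0187,"z": -0.064,"claw": 10}
    - {"ax": 0,"ay": 0,"az": 0.3,"x": 0.1086,"y": -0.0187,"z": -0.064,"claw": 10}

```text
time_s: 10.1
tool_pos: [0.6341, -0.2204, 0.1279]
tool_rot: [-180.0, 34.9, 174.4]
force: [0.0, -0.6, -6.3]
grip_width: 0.027
```

Call:
step_arm:
  series:
    - {"ax": 0,"ay": 0,"az": 0,"x": 0,"y": 0,"z": 0,"claw": 10}
    - {"ax": 0,"ay": 0,"az": 0,"x": 0,"y": 0,"z": 0,"claw": 10}

```text
time_s: 10.3
tool_pos: [0.6337, -0.2207, 0.1285]
tool_rot: [180.0, 35.0, 174.3]
force: [-0.3, -0.1, -6.3]
grip_width: 0.0269
```

Run:
```python
from h import *
o=shot('w9')
for n in('scene','top'):
    im=vision.read_camera(n)[:,:,::-1];cv2.imwrite(f"pics/{n}9.png",im)
    im=im[140:245,285:435] if n=='top' else im[120:255,160:300]
    cv2.imwrite(f"pics/{n}9c.png",cv2.resize(im,None,fx=4.4 if n=='scene' else 5,fy=4.4 if n=='scene' else 5,interpolation=cv2.INTER_CUBIC))
im=cv2.imread('pics/w9.png')
cv2.imwrite("pics/w9c.png",cv2.resize(im[90:280,100:360],None,fx=3,fy=3,interpolation=cv2.INTER_CUBIC))
```

```text
[ 0.6337 -0.2207  0.1285] [179.9614  34.9931 174.3024] [-18.5416   6.6451  42.7869 119.7653 -34.9425  25.3326 134.9104] 10.3 0.21333659405827102 0.02690892331012078 [-0.3116 -0.0648 -6.3111]
```

View pics/w9c.png

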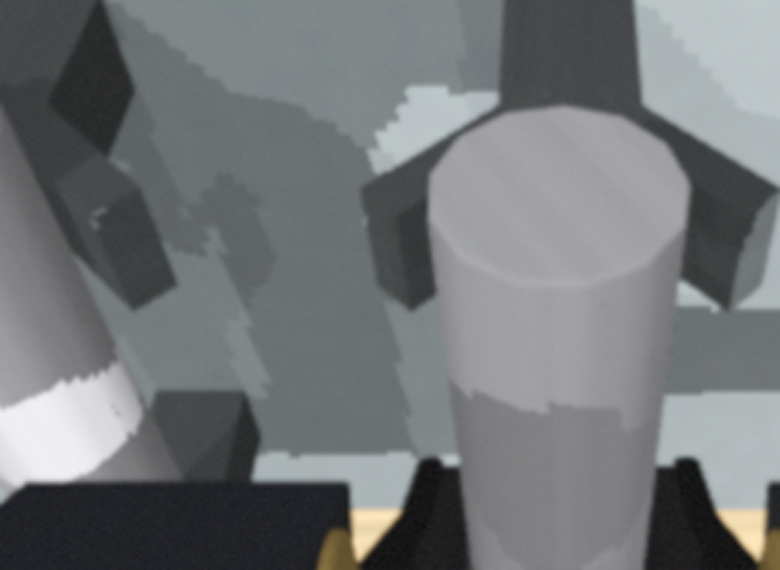

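View pics/scene9c.png

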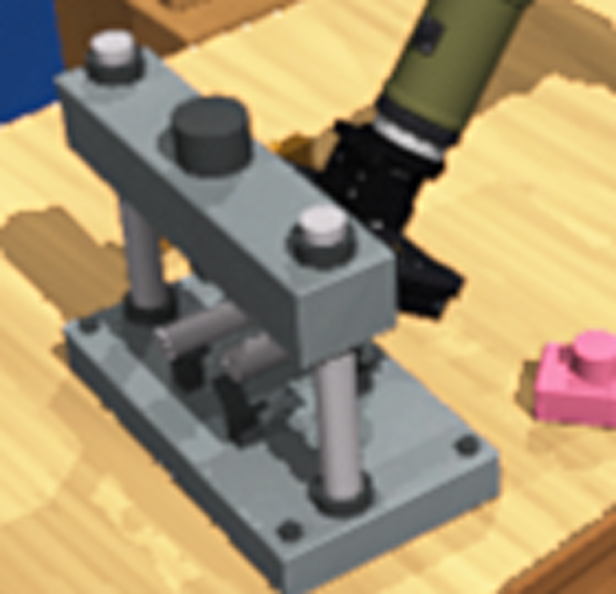

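View pics/top9c.png

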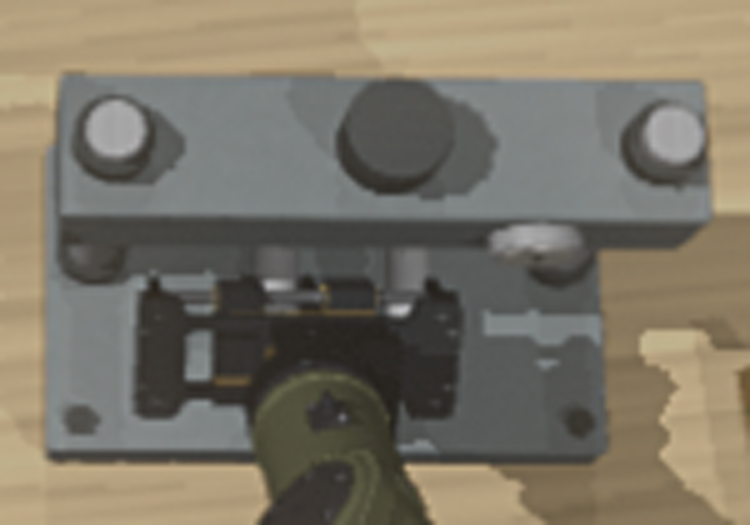

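The near V block's arms sit at (362,190) and (777,187) in the crop, midpoint about 570. The roller's disc is at 559, so I need about 1.8 mm more +y. The rest is aligned and clear, so I'm lowering diagonally.

Call:
step_arm:
  series:
    - {"ax": 0,"ay": 0,"az": -0.1,"x": 0.002,"y": 0.0003,"z": -0.002,"claw": 10}
    - {"ax": 0,"ay": 0,"az": -0.15,"x": 0.005,"y": 0.0005,"z": -0.005,"claw": 10}
    - {"ax": 0,"ay": 0,"az": -0.15,"x": 0.008,"y": 0.0005,"z": -0.009,"claw": 10}
    - {"ax": 0,"ay": 0,"az": -0.15,"x": 0.011,"y": 0.0003,"z": -0.013,"claw": 10}
    - {"ax": 0,"ay": 0,"az": -0.15,"x": 0.014,"y": 0.0003,"z": -0.017,"claw": 10}
    - {"ax": 0,"ay": 0,"az": -0.15,"x": 0.015,"y": 0.0003,"z": -0.019,"claw": 10}
    - {"ax": 0,"ay": 0,"az": -0.15,"x": 0.015,"y": 0.0003,"z": -0.02,"claw": 10}
    - {"ax": 0,"ay": 0,"az": -0.15,"x": 0.015,"y": 0.0003,"z": -0.02,"claw": 10}
    - {"ax": 0,"ay": 0,"az": -0.15,"x": 0.015,"y": 0.0003,"z": -0.02,"claw": 10}

```text
time_s: 11.35
tool_pos: [0.6492, -0.2204, 0.1087]
tool_rot: [180.0, 35.0, 174.2]
force: [-0.2, 1.0, -5.8]
grip_width: 0.0264
```

Run:
```python
from h import *
o=shot('w10')
im=cv2.imread('pics/w10.png')
cv2.imwrite("pics/w10c.png",cv2.resize(im[70:280,170:400],None,fx=2.8,fy=2.8,interpolation=cv2.INTER_CUBIC))
```

```text
[ 0.6492 -0.2204  0.1087] [179.9881  35.0073 174.1766] [-16.1059  10.6302  40.3141 118.8067 -41.8367  24.1583 140.1144] 11.35 0.30337478472901763 0.026384650044508382 [-0.1528  0.9653 -5.8123]
```

View pics/w10c.png

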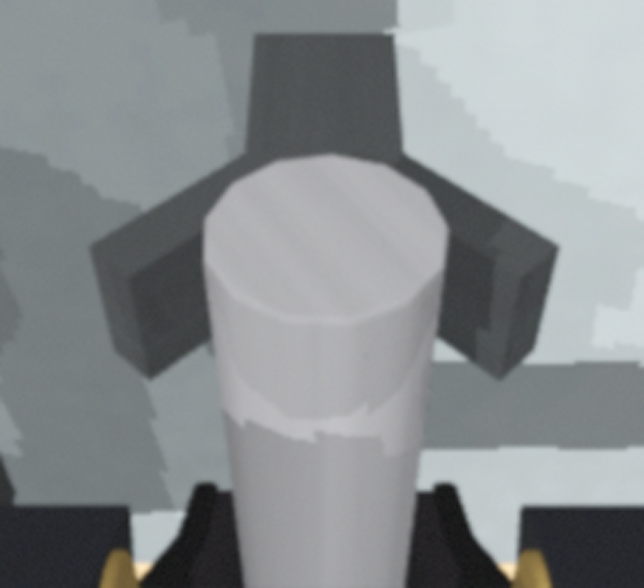

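Centred: the V tips at 91 and 557 have midpoint 324, and the roller's is 325. I'm lowering in small steps and watching the force.

Call:
step_arm:
  series:
    - {"ax": 0,"ay": 0,"az": 0,"x": 0,"y": 0,"z": -0.001,"claw": 10}
    - {"ax": 0,"ay": 0,"az": 0,"x": 0,"y": 0,"z": -0.002,"claw": 10}
    - {"ax": 0,"ay": 0,"az": 0,"x": 0,"y": 0,"z": -0.003,"claw": 10}
    - {"ax": 0,"ay": 0,"az": 0,"x": 0,"y": 0,"z": -0.004,"claw": 10}
    - {"ax": 0,"ay": 0,"az": 0,"x": 0,"y": 0,"z": -0.004,"claw": 10}
    - {"ax": 0,"ay": 0,"az": 0,"x": 0,"y": 0,"z": -0.004,"claw": 10}

```text
time_s: 12.0
tool_pos: [0.6492, -0.2203, 0.1045]
tool_rot: [180.0, 35.0, 174.2]
force: [-0.4, 0.1, -6.1]
grip_width: 0.0272
```

Call:
step_arm:
  series:
    - {"ax": 0,"ay": 0,"az": 0,"x": 0,"y": 0,"z": -0.001,"claw": 10}
    - {"ax": 0,"ay": 0,"az": 0,"x": 0,"y": 0,"z": -0.0015,"claw": 10}
    - {"ax": 0,"ay": 0,"az": 0,"x": 0,"y": 0,"z": -0.0015,"claw": 10}

```text
time_s: 12.3
tool_pos: [0.6491, -0.2202, 0.1029]
tool_rot: [180.0, 35.0, 174.2]
force: [-0.0, -1.0, -6.3]
grip_width: 0.0268
```

Call:
step_arm:
  series:
    - {"ax": 0,"ay": 0,"az": 0,"x": 0,"y": 0,"z": -0.001,"claw": 10}
    - {"ax": 0,"ay": 0,"az": 0,"x": 0,"y": 0,"z": -0.001,"claw": 10}
    - {"ax": 0,"ay": 0,"az": 0,"x": 0,"y": 0,"z": -0.001,"claw": 10}

```text
time_s: 12.6
tool_pos: [0.6492, -0.2203, 0.102]
tool_rot: [180.0, 35.0, 174.2]
force: [-0.0, 0.2, -6.1]
grip_width: 0.0275
```

Call:
step_arm:
  series:
    - {"ax": 0,"ay": 0,"az": 0,"x": 0,"y": 0,"z": -0.001,"claw": 10}
    - {"ax": 0,"ay": 0,"az": 0,"x": 0,"y": 0,"z": -0.001,"claw": 10}
    - {"ax": 0,"ay": 0,"az": 0,"x": 0,"y": 0,"z": -0.001,"claw": 10}

```text
time_s: 12.9
tool_pos: [0.6493, -0.2204, 0.1012]
tool_rot: [180.0, 35.0, 174.2]
force: [-0.2, -0.9, -6.8]
grip_width: 0.0269
```

Call:
step_arm:
  series:
    - {"ax": 0,"ay": 0,"az": 0,"x": 0,"y": 0,"z": -0.001,"claw": 10}
    - {"ax": 0,"ay": 0,"az": 0,"x": 0,"y": 0,"z": -0.001,"claw": 10}
    - {"ax": 0,"ay": 0,"az": 0,"x": 0,"y": 0,"z": -0.001,"claw": 10}

```text
time_s: 13.2
tool_pos: [0.6495, -0.2206, 0.1008]
tool_rot: [180.0, 35.1, 174.2]
force: [-3.6, 0.7, 0.4]
grip_width: 0.027
```

Run:
```python
from h import *
o=shot('w11')
im=cv2.imread('pics/w11.png')
cv2.imwrite("pics/w11c.png",cv2.resize(im[70:280,170:400],None,fx=2.8,fy=2.8,interpolation=cv2.INTER_CUBIC))
```

```text
[ 0.6495 -0.2206  0.1008] [179.9782  35.0616 174.1673] [-15.0376  11.4049  39.2969 119.0948 -44.1119  23.5165 142.2664] 13.2 0.09358450861095335 0.02699752984591614 [-3.6497  0.654   0.449 ]
```

View pics/w11c.png

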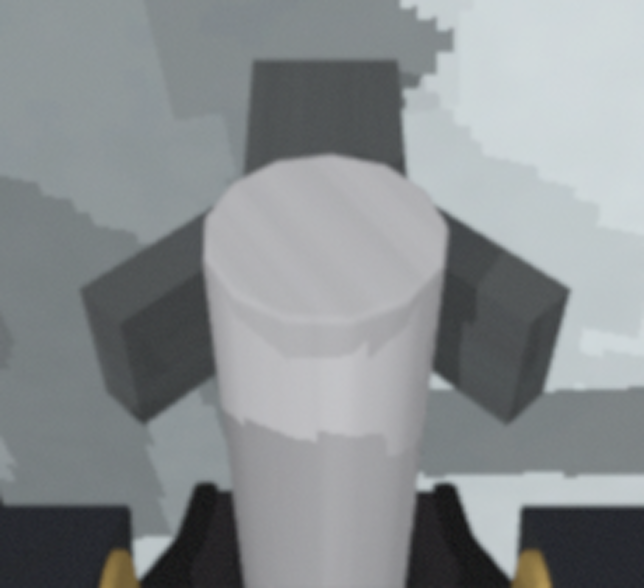

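Contact: the vertical load went from −6.1 to +0.4 N at z 0.1008, the expected height. Before releasing, I'll check the centring from the V-block corners and the end disc in this picture.

Run:
```python
from f import *
o=pickle.load(open('w11.pkl','rb'));c=cam('wrist',o);p=o['tool_pos']
A=lambda q:(np.array(q,float)+.5)/2.8-.5+[170,70]
pts=A([[121,322],[527,321],[143,422],[507,422]])
M=np.array([[-.065,-.024,.004],[-.065,.024,.004],[-.045,-.024,.004],[-.045,.024,.004]])
yaw=np.radians(-5.83)
f=lambda q:(proj(c,R.from_euler('z',yaw).apply(M+q[:3])+p)-pts).ravel()
s=least_squares(f,[0,0,0],x_scale=.01);print('seat rel TCP in seat axes mm',s.x*1e3,s.fun)
fitheld('w11',[[204,235],[447,235],[325,154],[325,323],[245,177],[405,177]],[[217,340],[238,520],[435,340],[412,520]],[170,70],2.8,yaw)
```

```text
seat rel TCP in seat axes mm [ 2.9045 -1.4879 -1.7002] [-0.0868 -0.5902  0.4923 -0.1278  0.3721  0.3707 -0.8307  0.441 ]
dx,dy,dz mm [ 4.5717 -1.3001 -4.2023] pitch,yaw deg [-0.3834  0.057 ]
[ 0.0226  0.1505 -0.5979 -0.1149  0.1455  0.3576  0.355  -0.2146  0.029
 -0.0633 -0.4334 -0.7004 -0.0558  0.0166]
```

Seat at +2.9 mm and roller centre at +4.6 mm relative to the TCP, so it is about 1.7 mm off centre. Across the notches it is within 0.2 mm. Opening gently.

Call:
step_arm:
  series:
    - {"ax": 0,"ay": 0,"az": 0,"x": 0,"y": 0,"z": 0,"claw": 32}
    - {"ax": 0,"ay": 0,"az": 0,"x": 0,"y": 0,"z": 0,"claw": 34}
    - {"ax": 0,"ay": 0,"az": 0,"x": 0,"y": 0,"z": 0,"claw": 37}
    - {"ax": 0,"ay": 0,"az": 0,"x": 0,"y": 0,"z": 0,"claw": 42}
    - {"ax": 0,"ay": 0,"az": 0,"x": 0,"y": 0,"z": 0,"claw": 50}
    - {"ax": 0,"ay": 0,"az": 0,"x": 0,"y": 0,"z": 0,"claw": 50}
    - {"ax": 0,"ay": 0,"az": 0,"x": 0,"y": 0,"z": 0,"claw": 50}
  squeeze: 10

```text
time_s: 13.95
tool_pos: [0.6493, -0.2203, 0.1002]
tool_rot: [180.0, 35.0, 174.2]
force: [-0.3, 0.9, 0.3]
grip_width: 0.0431
```

Run:
```python
from h import *
o=shot('w12')
im=cv2.imread('pics/w12.png')
cv2.imwrite("pics/w12c.png",cv2.resize(im[70:280,170:400],None,fx=2.8,fy=2.8,interpolation=cv2.INTER_CUBIC))
```

```text
[ 0.6493 -0.2203  0.1002] [179.992   35.0064 174.193 ] [-15.0492  11.4444  39.2813 119.1174 -44.1059  23.5065 142.2597] 13.95 0.05499824056680386 0.04309611209258103 [-0.2959  0.9209  0.281 ]
```

View pics/w12c.png

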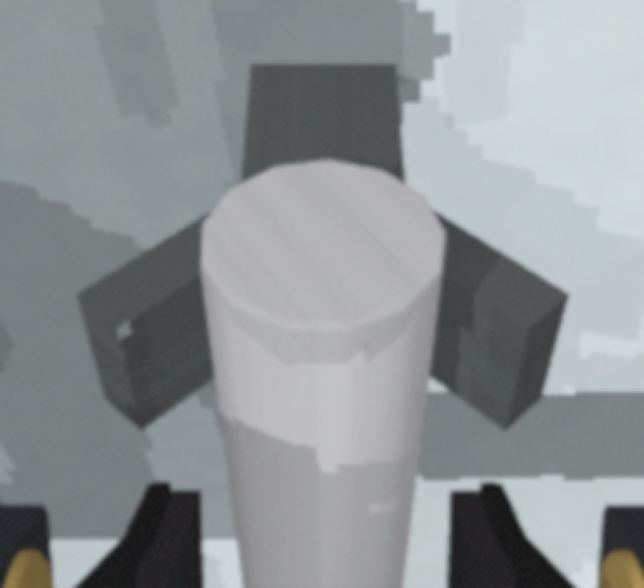

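The fingers are clear and the roller stays seated. Backing off along the tool axis.

Call:
step_arm:
  series:
    - {"ax": 0,"ay": 0,"az": 0,"x": -0.003,"y": 0.0003,"z": 0.004,"claw": 50}
    - {"ax": 0,"ay": 0,"az": 0,"x": -0.008,"y": 0.0008,"z": 0.011,"claw": 50}
    - {"ax": 0,"ay": 0,"az": 0,"x": -0.015,"y": 0.0015,"z": 0.02,"claw": 50}
    - {"ax": 0,"ay": 0,"az": 0,"x": -0.025,"y": 0.0025,"z": 0.032,"claw": 50}
    - {"ax": 0,"ay": 0,"az": 0,"x": -0.036,"y": 0.004,"z": 0.043,"claw": 50}
    - {"ax": 0,"ay": 0,"az": 0,"x": -0.05,"y": 0.005,"z": 0.053,"claw": 50}
    - {"ax": 0,"ay": 0,"az": 0,"x": -0.065,"y": 0.007,"z": 0.06,"claw": 50}
    - {"ax": 0,"ay": 0,"az": 0,"x": -0.08,"y": 0.008,"z": 0.065,"claw": 50}
    - {"ax": 0,"ay": 0,"az": 0,"x": -0.095,"y": 0.01,"z": 0.07,"claw": 50}
    - {"ax": 0,"ay": 0,"az": 0,"x": -0.1,"y": 0.01,"z": 0.072,"claw": 50}
    - {"ax": 0,"ay": 0,"az": 0,"x": -0.1,"y": 0.01,"z": 0.072,"claw": 50}
    - {"ax": 0,"ay": 0,"az": 0,"x": -0.1,"y": 0.01,"z": 0.072,"claw": 50}

```text
time_s: 15.2
tool_pos: [0.5496, -0.2105, 0.1723]
tool_rot: [180.0, 35.0, 174.2]
force: [0.3, 0.2, 0.5]
grip_width: 0.0437
```

Run:
```python
from h import *
o=shot('w13')
im=vision.read_camera('scene')[:,:,::-1];cv2.imwrite("pics/scene13.png",im)
cv2.imwrite("pics/scene13c.png",cv2.resize(im[120:350,160:400],None,fx=2.5,fy=2.5,interpolation=cv2.INTER_CUBIC))
```

```text
[ 0.5496 -0.2105  0.1723] [179.9799  35.029  174.1694] [-18.0371 -11.833   39.901  127.0618  -5.2832  28.5469 111.6062] 15.2 0.9344631615087331 0.043663336331717796 [0.3362 0.201  0.4612]
```

View pics/w13.png

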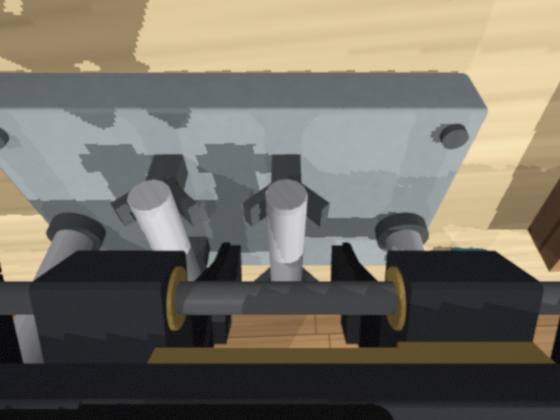

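View pics/scene13c.png

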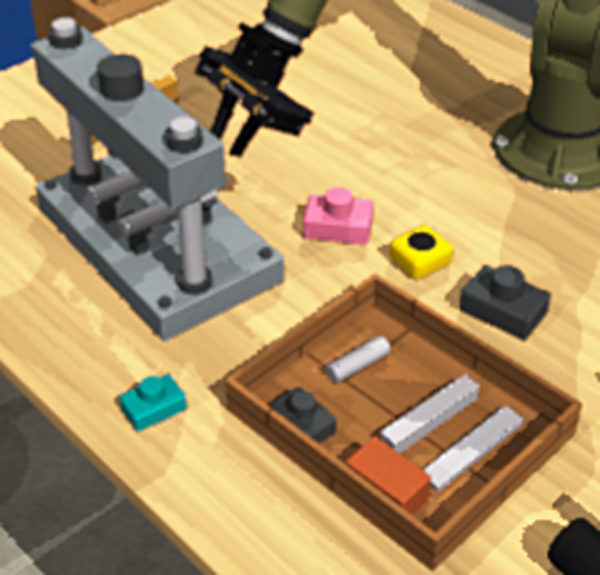

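The two rollers' near ends sit on the same row, at (152,195) and (286,195), so they are level and parallel with equal overhang. The other five pieces are in the crate, and the robot is clear and still.

```bash
python3 -c "
from h import *
print(workorder.sign_off())"
```

```text
the job is handed in; nothing more can be done
None
```

The long roller is in the two empty V notches, released, and the job is handed in. I signed off at about 15.3 s of the 42 s allowed, and no verdict is reported.

**What I did:** I gripped the roller in the crate with the gripper leaning 35°. I carried it over the rim to the tester and lowered it into the notches in 1 mm steps until the load came off the wrist at tool height 0.1008 m. I then opened the fingers slowly and backed out along the tool axis.

**Last checks:**
- **Centring:** before release, the roller was about 1.7 mm off centre along the notches and 0.2 mm across them. After release, the near ends of both rollers line up at the same image row.
- **Other pieces:** the five other pieces are still in the crate. The tape looks undisturbed. The brick, mallet and level were not re-checked in the last picture, but the arm never went near them.
- **Contact:** the only contact seen was the roller settling into the notches. Wrist force stayed under about 7 N at every reading, and the robot was clear at hand-in.

**What disagreed or failed:**
- The overhead camera put things about 5 mm further in y than the wrist camera. I used the wrist camera, and the grasp and the notches bore it out.
- The wrist-camera fit for the tester's angle gave −5.3°, but the level base edge pointed to −5.85°. I used −5.85°, and the V-block tips then lined up.
- The roller's tilt in the gripper was uncertain, measured anywhere from −0.4° to 2.6°.
- My first move call was refused because I had left out some of the values.
- I once moved backwards for a view when I should have gone forwards.

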